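Free the revolving jar stand and spin-check it

TASK

One jar on the revolving stand has crept outward and would rub on the fixed price-card post. Push that jar gently inward until you feel it come fully home against its rubber-faced bumper, then spin the stand clockwise (seen from above) by pushing smoothly, never striking, on its upright pegs and let go, so that it coasts freely and makes at least one full turn with nothing rubbing on the post. Let it run down by itself, with all three jars standing in their places, and leave the other things on the table alone.

Things in the scene. Friction and masses are not known exactly. Their poses are not given: they have to be found in the camera images.
- stand: The grey round foot of the revolving jar stand, fixed to the table (188 mm diameter). Origin on the spin axis at table height, z up. Its x axis points towards the jar that stands out (within a few mm sideways) and its place on the platter at the start; the price-card post is fixed to it.
- post (a point): Point on the axis of the fixed steel price-card post (12 mm thick, top 105 mm above the table), 114 mm from the spin axis, 45 degrees clockwise (seen from above) from the jar that stands out at the start, so that jar would meet it first. Its inner face is 108 mm from the spin axis; a small blank card hangs on its outer side.
- platter: The turning wooden platter, 210 mm diameter, top 28 mm above the table; origin on the spin axis, 16 mm above the table. Carries a centre column (top 140 mm above table), 3 pegs, 3 bumpers, 3 jars. Turns freely, no end stop, light friction: left at 2 rad/s it coasts most of a turn; several pushes are allowed, each pressing under 20 N. Its x axis points along the slot of the standing-out jar's bumper.
- bumper_slot (a point): Middle of the clamping slot on the platter's top, 35 mm from the spin axis, for the bumper of the standing-out jar: an upright plate, rubber face 34 mm wide, reaching 56 mm above the platter, facing outward. It is clamped with its face anywhere from 30 to 40 mm from the spin axis; that is not measured, so the jar's home must be felt. Press the jar on it with less than 18 N.
- peg_top0 (a point): Centre of the top of one of the three upright pegs on the platter, 85 mm from the spin axis, 155 mm above the table (the jar lids end at 120 mm); wooden head 16 mm thick and 20 mm high on a 12 mm steel stem. It stands 60 degrees anticlockwise (seen from above) from the jar that stands out.
- peg_top1 (a point): The same on the second peg, opposite the jar that stands out.
- peg_top2 (a point): The same on the third peg, 60 degrees clockwise from the jar that stands out.
- jar_out: The jar that stands out, its edge overhanging the platter: a glass preserve jar with screw lid, 60 mm diameter, 92 mm high, about 0.3 kg, loose on the platter. Origin at the centre of its underside, z up. Home means its side (30 mm from its centre) touches the bumper: its centre is then 60 to 70 mm from the spin axis. It slides at a push of 2 to 5 N (up to about 9 N to start it); push it inward below mid height.
- jar_b: A second jar of the same kind, loose on the platter and already in place 120 degrees anticlockwise of the first.
- jar_c: A third jar of the same kind, loose on the platter and already in place 120 degrees clockwise of the first.
- platter_spin (a joint): Angle of the platter (rad): 0 at the start, grows as it turns clockwise seen from above, counts on past 6.28 after a full turn.
- jar_f3: Bystander: a tall jar with white lid, 68 mm diameter, 122 mm high, right of the bell; leave alone. Origin at the centre of its underside.
- tape: Bystander: a tape roll lying flat, 66 mm diameter, 24 mm high; leave alone. Origin at the centre of its underside.
- clothes_peg: Bystander: a wooden spring clothes peg, 72x13x10 mm, lying flat; leave alone. Origin at the centre of its underside.
- clothes_peg2: Bystander: another wooden clothes peg, 72x13x10 mm; leave alone. Origin at the centre of its underside.
- pen: Bystander: a marker pen lying down, 125 mm long, 17 mm thick; leave alone. Origin at the centre of its underside.
Not all that is in view belongs to the job. What is shaped like the jar_out but red or turquoise is not meant.

How it is judged (in metres and radians):
On the way, in this order (a step that is already met when the one before it is completed fails the run):
1. the jar that stood out is home against its bumper (gap under 3 mm), before the stand has been turned by more than 0.6 rad (horizontal distance between jar_out and bumper_c1 below 0.035 m and value of joint platter_spin between -0.6 and 0.6 rad), for 0.2 s.
2. the stand coasts clockwise faster than 0.8 rad/s with nothing of the robot touching it (velocity of joint platter_spin above 0.8 rad/s and contact force between platter and the fingers below 0.05 N and contact force between platter and the arm below 0.05 N), for 0.5 s.
At the end, for the whole second after the job is handed in: The stand has turned at least 6.28 rad clockwise from its start and is at rest (under 0.05 rad/s); the jar that stood out is still home (gap to bumper under 3 mm); all three jars are upright (0.08 rad) on the platter, centres within 76 mm of its axis (value of joint platter_spin above 6.28 rad and velocity of joint platter_spin below 0.05 rad/s and horizontal distance between jar_out and bumper_c1 below 0.035 m and angle between each of jar_out, jar_b, jar_c's own z axis and vertical below 0.08 rad and horizontal distance between each of jar_out, jar_b, jar_c and platter below 0.076 m and z of each of jar_out, jar_b, jar_c in the frame of platter above 0.009 m); the robot touches nothing.
It fails at once if a jar rubs on or strikes the price-card post (over 0.5 N) (contact force between any of jar_out, jar_b, jar_c and stand_c4 above 0.5 N or contact force between any of jar_out, jar_b, jar_c and stand_c5 above 0.5 N).
It fails at once if the jar is pressed against its bumper with more than 18 N (contact force between jar_out and bumper_c1 above 18 N).
It fails at once if the stand is struck or pushed with more than 20 N (contact force between platter and the fingers above 20 N).
It fails at once if the stand is spun faster than 7 rad/s (velocity of joint platter_spin above 7 rad/s).
It fails at once if a bystander is pushed more than 30 mm (distance of any of jar_f3, tape, clothes_peg, clothes_peg2, pen from where it was at the start of the episode above 0.03 m).
It also fails if it takes over 72 s, if anything falls off the work surface, if the arm or the gripper's body presses on something with over 40 N, if the wrist force passes 120 N, or if a joint passes its speed limit or range.

ROBOT

A 6-joint arm with a two-finger parallel gripper is mounted at the origin on a cart in front of the work surface, level with it; the furniture and walls round the work are solid. World frame = base frame: x ahead of the robot, y to its left, z up, the work surface at z = 0. Lengths are in mm, angles in rad, forces in N, time in s.
With the tool pointing down it reaches from about 325 to 775 mm from the base axis. Payload 5.5 kg.
Tool frame: the origin (TCP) lies at the centre of the arm's flange, where the gripper is bolted on; the fingertips stand 173 mm ahead of it and the grasp point (between the pads) lies 155 mm ahead of it; z points along the fingers, y is the line along which they close (so a half turn about z gives the same grasp; the last joint's range is limited). The gripper opens to 85 mm and grips with 20 to 120 N. Pads are 22 mm wide; open, the fingers measure 114 mm over their backs; the gripper's body (76 mm by 85 mm) begins 54 mm behind the grasp point. The pads swing forward as they close: fully open they stand 13 mm farther back than shut.
Start: joints at [-1.267, 0.091, 1.231, -0, 1.82, -0.057], TCP at [211.814, -561.385, 404.675] pointing down, gripper open.
Joint ranges: [-2.87, 2.87], [-0.86, 2.18], [0.17, 2.46], [-1.51, 4.65], [0.06, 2.69], [-2.65, 2.65]. Speed limits (rad/s): [2.57, 2.57, 3.01, 3.14, 3.14, 3.14].

INTERFACE

Orientations are given as a unit quaternion [w, x, y, z].
In Python, from rig import manip, cams gives the robot as it stands. The module is installed in compiled form; this text tells all that it offers.
- The arm moves only by the tool play_rows, never from a script. Its argument "targets" is a list of rows, each a list of 7 numbers: the shift along the tool's x, y, z in mm, then the turn, a rotation vector about the tool's x, y, z in rad, then the opening, from 0 (shut) to 1 (fully open). In form: [[dx, dy, dz, ax, ay, az, hand], ...]. A call has 1 to 20 rows; each row is the pose to reach, as a shift and turn from the pose commanded when the call began, along the tool's axes at that moment; what a row does not reach only later rows make up. A row lasts 1/8 s, in which the tool goes at most 62.5 mm and 10.7 degrees, less where a joint would pass 70% of its speed; a pose out of reach is approached as far as the arm can. A call with a gripper value outside its range is refused whole. The fingers move at their own pace and stop on an object; "squeeze" is the grip in N (left out, the last holds). Time passes only in rows, so rows that repeat a pose let the fingers close. It gives the time, the measured TCP pose, the force, the opening and the grip force at its end, in the units of the state.
- manip.get_obs(): the state, without advancing time (a new reading comes with each control period).
- cams.read_camera(name): name is "scene" or "top"; returns (picture, depth): 480x640x3 uint8, red, green, blue; 480x640 float32, mm along the optical axis (not along the pixel's ray), 0 where there is no reading.
- cams.camera_model(name): a dict with "camera_matrix" (3x3 intrinsics, pixels), "R" (3x3) and "t" (3): a world point X has camera coordinates R X + t. Camera axes: x right, y down, z forward; pixel columns grow to the right and rows downward; lengths in mm; the calibration is good to about 2 mm. A picture is of the moment at which its call begins. camera_model takes no time and is no camera call.
- manip.close_job(): hands the job in; it is judged then, once.
Trained networks look in the newest picture that a camera, given by its name, has taken for a name from the list of things; names that differ only in an ending like _2 or _b are one class to them, and where a whole thing is asked for, a point or a joint stands for the part that bears it (a point fixed in the world has none). Each returns a list of dicts, best first, with "conf" (0 to 1); they miss things now and then, are a little off and sometimes report something else, mostly with a low value. They report only what shows in the picture. A call takes as long as a camera call. They do not tell look-alikes from the thing itself.
- cams.trace(name, camera): "mask" (480x640 bool, what is visible of it) and "extent" ([left, top, width, height] in pixels, round what is visible of it).
- cams.pinpoint(name, camera): "centre" ([column, row] in pixels: a listed point, or the origin of a listed thing).
The state is a dict: "t": time; "joint_pos": joint angles; "joint_vel": joint speeds; "joint_torque": joint torques, N m; "eef_pos": TCP position; "tcp_rot": TCP orientation; "force": force on the tool from outside, world axes, zero at the start; "moment": the same for the moment, N m; "finger_gap": finger opening in mm; "gripper_force": force on a finger pad.
Only numpy, scipy, OpenCV 4.12 (cv2) and the standard library are available. Lean on these libraries where they do the work, as an engineer would, in place of code of your own. Each camera call takes 0.05 s, during which the arm holds its last target. There are 200 camera calls.

## Working session

There is one attempt and no reset: what is moved stays moved. The work goes in short steps, Python scripts to look and compute and a tool call to move; the robot and the scene stay as the last step left them, time stands still between calls to the robot, and variables do not carry over. Pictures are saved under pics/ and viewed, at most 10 in all, crops included, and the job is handed in when it is done.

Besides the shell and the picture viewer there is one more tool, called after ">>>" by a JSON object that holds its "method" and its "body". play_rows: Moves the arm, as the interface text tells. Its arguments: {"type":"object","properties":{"targets":{"type":"array"},"squeeze":{"type":"number"}},"required":["targets"]}

```bash
mkdir -p pics; cat > h.py <<'E'
import numpy as np, cv2
from rig import manip, cams
def ray(cam,px):
    m=cams.camera_model(cam);K=np.array(m["camera_matrix"]);R=np.array(m["R"]);t=np.array(m["t"])
    d=R.T@np.linalg.solve(K,[px[0],px[1],1.]);return -R.T@t,d
def atz(cam,px,z):
    o,d=ray(cam,px);return o+d*(z-o[2])/d[2]
def cloud(cam,dep):
    m=cams.camera_model(cam);K=np.array(m["camera_matrix"]);R=np.array(m["R"]);t=np.array(m["t"])
    v,u=np.mgrid[:480,:640];P=np.stack([(u-K[0,2])/K[0,0]*dep,(v-K[1,2])/K[1,1]*dep,dep],-1)
    return (P-t)@R
def proj(cam,X):
    m=cams.camera_model(cam);p=np.array(m["camera_matrix"])@(np.array(m["R"])@X+np.array(m["t"]));return p[:2]/p[2]
E
python3 - <<'E'
from h import *
np.set_printoptions(precision=1,suppress=True)
for c in("scene","top"):
    im,d=cams.read_camera(c);cv2.imwrite(f"pics/{c}0.png",im[:,:,::-1])
    np.save(f"{c}0.npy",d)
    print(c,ray(c,(320,240)))
    for n,z in (("stand",0),("post",105),("platter",16),("bumper_slot",28),("peg_top0",155),("peg_top1",155),("peg_top2",155),("jar_out",28),("jar_b",28),("jar_f3",0),("tape",0),("clothes_peg",0),("pen",0)):
        for r in cams.pinpoint(n,c)[:4]:
            print(n,round(r["conf"],2),np.array(r["centre"]),atz(c,r["centre"],z))
o=manip.get_obs();print(o)
E
```

```text
scene (array([ -64.5,  719.7, 1089.4]), array([ 0.5, -0.5, -0.7]))
stand 0.73 [313.  326.5] [454.2 162.2   0. ]
stand 0.46 [331.8 341. ] [396.1 162.4   0. ]
post 0.82 [356.3 293.7] [393.7  88.2 105. ]
platter 0.82 [313.5 322.2] [453.8 160.9  16. ]
platter 0.4 [356.3 292.1] [438.3  27.4  16. ]
platter 0.34 [222.3 421.6] [423.2 460.9  16. ]
bumper_slot 0.72 [318.5 306.7] [469.1 127.5  28. ]
peg_top0 0.95 [352.7 278.5] [402.4  94.1 155. ]
peg_top0 0.73 [298.4 316. ] [419.2 242.8 155. ]
peg_top0 0.67 [290.5 258.9] [538.1 144.1 155. ]
peg_top1 0.95 [352.7 278.5] [402.4  94.1 155. ]
peg_top1 0.73 [298.4 316. ] [419.2 242.8 155. ]
peg_top1 0.67 [290.5 258.9] [538.1 144.1 155. ]
peg_top2 0.95 [352.7 278.5] [402.4  94.1 155. ]
peg_top2 0.73 [298.4 316. ] [419.2 242.8 155. ]
peg_top2 0.67 [290.5 258.9] [538.1 144.1 155. ]
jar_out 0.82 [387.6 288.9] [384.3 -22.8  28. ]
jar_out 0.69 [309.1 221.5] [676.6 -61.9  28. ]
jar_out 0.59 [325.7 289.4] [491.1  78.3  28. ]
jar_b 0.98 [288.  324.5] [485.8 210.8  28. ]
jar_b 0.65 [332.6 339.5] [385.6 172.6  28. ]
jar_f3 0.89 [394.9 189.4] [ 605.6 -346.2    0
[... 1041 characters left out ...]
[495.3  86.1  28. ]
jar_b 0.77 [273.6 245.6] [500.  216.7  28. ]
jar_b 0.71 [292.8 283.2] [392.2 163.9  28. ]
jar_f3 0.61 [464.5 206.9] [ 602.6 -339.9    0. ]
tape 0.73 [449.8 266.8] [ 428.7 -291.     0. ]
clothes_peg 0.41 [195.2 239.7] [522.8 446.8   0. ]
pen 0.57 [207.8 204.6] [624.4 409.4   0. ]
{'t': 1.4, 'joint_pos': array([-1.3,  0.1,  1.2, -0. ,  1.8, -0.1]), 'joint_vel': array([-0.,  0.,  0.,  0., -0.,  0.]), 'joint_torque': array([ -0. , -45.8, -41.8,  -0. ,   0. ,  -0. ]), 'eef_pos': array([ 211.8, -561.4,  404.7]), 'tcp_rot': array([-0. ,  1. ,  0.2, -0. ]), 'force': array([-0.2, -0.4,  0.4]), 'moment': array([-0., -0., -0.]), 'gripper_force': 0.0, 'finger_gap': 85.81145733579439}
```

View pictures.

View pics/top0.png

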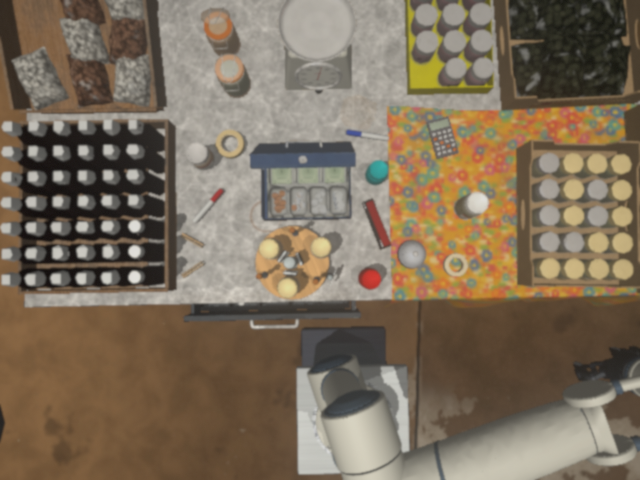

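View pics/scene0.png

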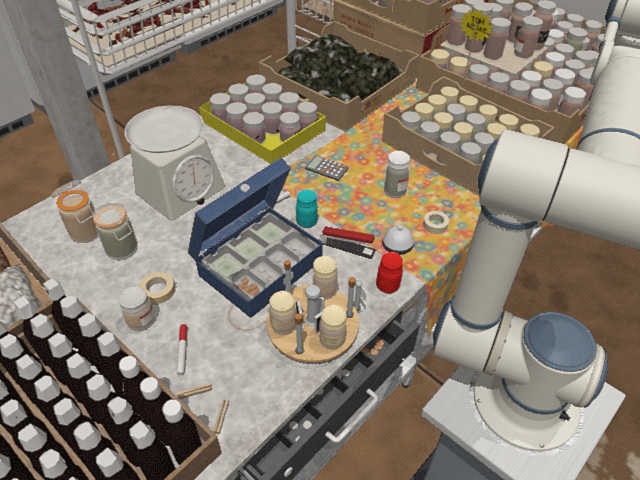

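```bash
python3 - <<'E'
from h import *
np.set_printoptions(precision=2,suppress=True)
from scipy.ndimage import label
from scipy.spatial.transform import Rotation as Rn
for c in("scene","top"):
    d=np.load(f"{c}0.npy");P=cloud(c,d);ok=(d>0)&(np.hypot(P[...,0]-454,P[...,1]-163)<150)
    for lo,hi in((142,162),(110,128),(128,142),(95,110)):
        l,n=label(ok&(P[...,2]>lo)&(P[...,2]<hi))
        for i in range(1,n+1):
            q=P[l==i]
            if len(q)>4: print(c,lo,len(q),q.mean(0),"mid",(q.min(0)+q.max(0))/2,np.ptp(q,axis=0))
    # obstacles: max heights nearby
    for nm,x0,x1,y0,y1 in(("box",560,720,20,250),("right",480,620,-130,20),("red",370,440,-90,0)):
        m=(d>0)&(P[...,0]>x0)&(P[...,0]<x1)&(P[...,1]>y0)&(P[...,1]<y1);q=P[m];q=q[q[:,2]>15]
        print(nm,len(q),q[:,2].max() if len(q) else 0,q.min(0) if len(q) else 0,q.max(0) if len(q) else 0)
o=manip.get_obs();print(o["tcp_rot"],o["eef_pos"]);w,x,y,z=o["tcp_rot"];print(Rn.from_quat([x,y,z,w]).as_matrix())
im=cv2.imread("pics/scene0.png");cv2.imwrite("pics/sc_crop.png",cv2.resize(im[230:380,240:440],None,fx=4,fy=4,interpolation=cv2.INTER_CUBIC))
E
```

```text
scene 142 55 [536.   157.5  151.78] mid [537.09 156.74 151.35] [16.65 16.66 17.94]
scene 142 59 [400.41  99.33 151.85] mid [402.27  99.25 150.52] [16.24 14.78 16.7 ]
scene 142 67 [417.54 244.41 151.98] mid [418.84 243.13 150.33] [16.13 15.7  15.89]
scene 110 376 [490.98  83.25 118.5 ] mid [493.09  81.53 117.54] [53.91 53.7  14.98]
scene 110 29 [534.43 157.55 119.99] mid [536.04 157.15 119.47] [12.16 12.85 16.33]
scene 110 28 [400.19  99.89 118.66] mid [400.71  99.36 118.89] [ 9.76  6.47 16.81]
scene 110 438 [489.42 220.67 118.63] mid [490.1  219.49 117.78] [51.96 53.25 15.43]
scene 110 37 [446.63 171.99 116.74] mid [451.52 171.03 118.4 ] [22.34 15.97 16.76]
scene 110 455 [384.75 174.31 118.61] mid [385.74 172.34 117.35] [53.85 52.87 14.22]
scene 110 31 [416.16 245.4  119.29] mid [417.88 244.56 119.  ] [11.33  9.59 17.74]
scene 128 19 [534.22 157.89 135.21] mid [534.6  157.08 135.44] [ 9.65 10.34 12.89]
scene 128 162 [450.78 167.79 137.28] mid [452.29 166.52 135.01] [31.77 33.4  13.97]
scene 128 17 [399.32 100.19 134.61] mid [400.55 100.21 135.05] [11.42  9.96 13.78]
scene 128 17 [416
[... 1233 characters left out ...]
7  82.41 117.95] [50.74 50.73 14.73]
top 110 307 [490.41 219.8  118.7 ] mid [489.52 219.87 117.67] [50.5  52.81 14.68]
top 110 308 [385.41 173.06 118.71] mid [385.39 172.32 118.3 ] [50.34 50.09 15.82]
top 128 112 [452.7  165.16 137.49] mid [452.54 165.56 134.93] [31.64 31.62 13.69]
top 95 24 [410.61  59.31 102.56] mid [411.26  60.05 102.45] [13.25 13.47 12.76]
box 5451 257.9741180722389 [572.6   20.    15.11] [719.99 247.73 257.97]
right 580 68.94526097518602 [ 491.5  -110.45   15.33] [620.    19.91  68.95]
red 394 98.98005076336709 [372.49 -78.81  15.98] [431.24 -21.89  98.98]
[-0.    0.98  0.18 -0.  ] [ 211.81 -561.38  404.67]
[[ 0.94  0.35 -0.  ]
 [ 0.35 -0.94 -0.  ]
 [-0.   -0.   -1.  ]]
```

View pics/sc_crop.png

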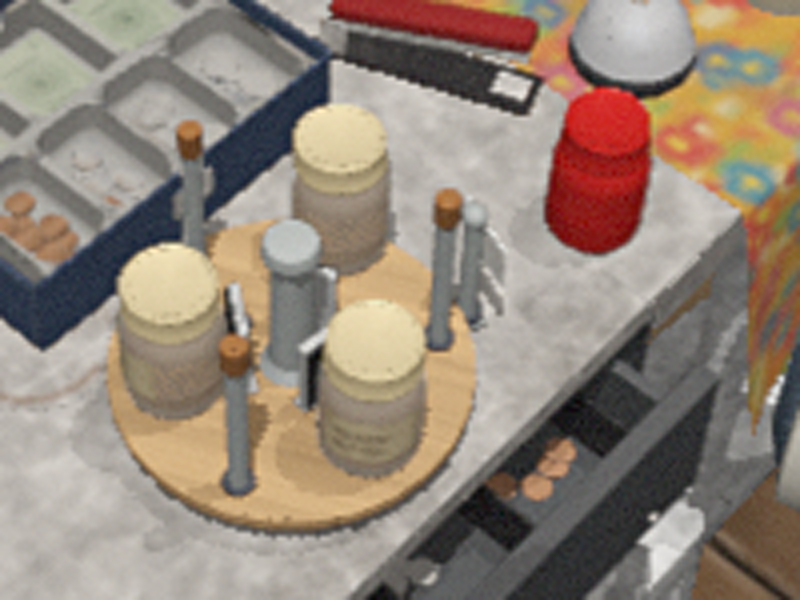

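```bash
cat >> h.py <<'E'
from scipy.spatial.transform import Rotation as Rn
C=np.array([452.4,165.5]); A=np.radians(-66.7); eo=np.array([np.cos(A),np.sin(A),0]); tg=np.array([-eo[1],eo[0],0])
def tilt(th):
    z=-eo*np.sin(th)-np.array([0,0,np.cos(th)]); return np.c_[np.cross(tg,z),tg,z]
def cur():
    o=manip.get_obs();w,x,y,z=o["tcp_rot"];return np.array(o["eef_pos"]),Rn.from_quat([x,y,z,w]).as_matrix(),o
def rel(p,R):
    p0,R0,_=cur();return np.r_[R0.T@(p-p0),Rn.from_matrix(R0.T@R).as_rotvec()]
def tip2tcp(tip,R): return tip-173*R[:,2]
E
python3 - <<'E'
from h import *
np.set_printoptions(precision=3,suppress=True)
R=tilt(np.radians(30))
for zz in(190,38):
    tip=np.r_[C,zz]+155*eo;p=tip2tcp(tip,R);print(tip,p,rel(p,R))
d=np.load("scene0.npy");P=cloud("scene",d)
for x0,x1,y0,y1 in((480,570,-130,20),(570,620,-130,-30),(560,620,-30,20)):
    m=(d>0)&(P[...,0]>x0)&(P[...,0]<x1)&(P[...,1]>y0)&(P[...,1]<y1);q=P[m];print(x0,y0,np.percentile(q[:,2],[50,90,99,100]),q[q[:,2]>10].min(0))
E
```

```text
[513.71   23.141 190.   ] [547.924 -56.305 339.822] [ 492.768 -353.913   64.844    0.422    0.403   -1.576]
[513.71   23.141  38.   ] [547.924 -56.305 187.822] [ 492.771 -353.913  216.844    0.422    0.403   -1.576]
480 -130 [ 3.402 56.852 65.052 68.685] [ 488.84  -116.875   10.085]
570 -130 [11.233 49.868 54.655 57.161] [570.155 -87.728  10.038]
560 -30 [46.714 62.568 67.554 70.129] [573.35   -8.013  19.794]
```

```bash
python3 - <<'E'
from h import *
np.set_printoptions(precision=0,suppress=True)
for c in("scene","top"):
    d=np.load(c+"0.npy");P=cloud(c,d)
    m=(d>0)&(P[...,0]>470)&(P[...,0]<640)&(P[...,1]>-140)&(P[...,1]<-22)&(P[...,2]>12);q=P[m]
    for x in range(470,640,15):
        s=q[(q[:,0]>=x)&(q[:,0]<x+15)]
        if len(s): print(c,x,len(s),s[:,1].min(),s[:,1].max(),s[:,2].max())
E
```

```text
scene 470 2 -137.2329453173898 -136.1948851450293 12.597770766215078
scene 485 40 -111.0716752596327 -87.30938227921747 68.68492773569997
scene 500 77 -113.40952535073468 -81.17376275357827 68.21910391638973
scene 515 69 -105.15955282665686 -77.44003076925765 66.51223763327873
scene 530 74 -101.91577800237128 -71.31738244183005 61.66789109896607
scene 545 71 -96.17286719861026 -66.42718601505636 61.13855385618242
scene 560 66 -92.61759352055387 -59.59664098710031 58.97348884989883
scene 575 70 -87.72840275611566 -55.60089220866937 54.9421889975573
scene 590 69 -82.78251751748536 -43.403037082542006 52.63994397911593
scene 605 93 -74.07626792913128 -40.25291193446776 50.46889857456697
scene 620 7 -71.35100157843797 -43.23401434714304 43.848158859337886
top 485 29 -110.36199795385977 -88.11033454942626 68.94526097518602
top 500 49 -110.45283090608467 -83.21444675971807 67.60019736496915
top 515 47 -105.2298368857106 -78.54996873502392 66.05120854337368
top 530 55 -101.93074278608488 -72.13061515383889 64.77021208849818
top 545 51 -96.28805098653996 -65.92636745314371 62.3963128517378
top 560 47 -88.599601305826 -60.90593282030322 58.09667491484093
top 575 47 -83.65720296177652 -55.37632436681098 57.955037964963175
top 590 51 -78.55288422247318 -45.68646190790948 54.9559413579798
top 605 56 -75.34243114889613 -40.5528261567271 50.25005987774224
top 620 14 -74.2014539410405 -45.016329482099295 42.802675866634004
```

>>> {"method": "play_rows", "body": {"targets": [[493,-354,65,0.422,0.403,-1.576,0.42],[493,-354,65,0.422,0.403,-1.576,0.42],[493,-354,65,0.422,0.403,-1.576,0.42],[493,-354,65,0.422,0.403,-1.576,0.42],[493,-354,65,0.422,0.403,-1.576,0.42],[493,-354,65,0.422,0.403,-1.576,0.42],[493,-354,65,0.422,0.403,-1.576,0.42],[493,-354,65,0.422,0.403,-1.576,0.42],[493,-354,65,0.422,0.403,-1.576,0.42],[493,-354,65,0.422,0.403,-1.576,0.42],[493,-354,65,0.422,0.403,-1.576,0.42],[493,-354,65,0.422,0.403,-1.576,0.42],[493,-354,65,0.422,0.403,-1.576,0.42],[493,-354,65,0.422,0.403,-1.576,0.42]]}}

```text
t: 3.15
eef_pos: [547.8, -57.1, 340.1]
tcp_rot: [-0.216, 0.532, 0.806, 0.142]
force: [-0.8, -0.1, 0.2]
finger_gap: 35.7
gripper_force: 0.0
```

>>> {"method": "play_rows", "body": {"targets": [[-25,0,43.5,0,0,0,0.42],[-50,0,87,0,0,0,0.42],[-70,0,121,0,0,0,0.42],[-76,0,131.5,0,0,0,0.42],[-76,0,131.5,0,0,0,0.42]]}}

```text
t: 3.78
eef_pos: [548.1, -56.6, 188.1]
tcp_rot: [-0.216, 0.531, 0.807, 0.142]
force: [0.2, 0.3, 0.5]
finger_gap: 35.8
gripper_force: 0.0
```

```bash
python3 - <<'E'
from h import *
np.set_printoptions(precision=1,suppress=True)
p,R,o=cur();print(p,R@[0,0,173]+p, o["force"])
im,d=cams.read_camera("scene");im=im[230:360,260:440,::-1]
cv2.imwrite("pics/s1.png",cv2.resize(im,None,fx=4,fy=4,interpolation=cv2.INTER_CUBIC))
E
```

```text
[548.1 -56.6 188.1] [513.9  22.8  38.3] [0.2 0.3 0.5]
```

View pics/s1.png

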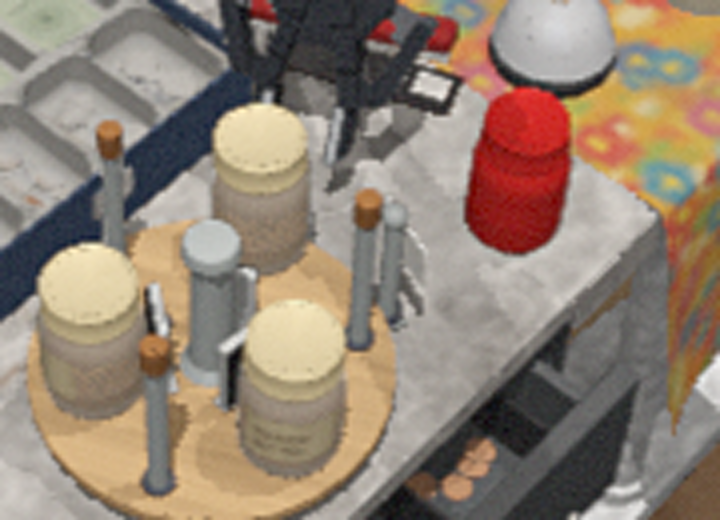

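>>> {"method": "play_rows", "body": {"targets": [[4.3,0,2.5,0,0,0,0.42],[8.7,0,5,0,0,0,0.42],[13,0,7.5,0,0,0,0.42],[16.5,0,9.5,0,0,0,0.42],[19,0,11,0,0,0,0.42],[20.8,0,12,0,0,0,0.42],[21.7,0,12.5,0,0,0,0.42],[22.5,0,13,0,0,0,0.42],[23.4,0,13.5,0,0,0,0.42],[24.2,0,14,0,0,0,0.42]]}}

```text
t: 5.08
eef_pos: [537.1, -30.6, 187.7]
tcp_rot: [-0.216, 0.531, 0.807, 0.142]
force: [0.2, -0.3, 0.4]
finger_gap: 36.2
gripper_force: 0.0
```

>>> {"method": "play_rows", "body": {"targets": [[0.9,0,0.5,0,0,0,0.42],[1.7,0,1,0,0,0,0.42],[2.6,0,1.5,0,0,0,0.42],[3.5,0,2,0,0,0,0.42],[4.3,0,2.5,0,0,0,0.42],[5.2,0,3,0,0,0,0.42],[6.1,0,3.5,0,0,0,0.42],[6.9,0,4,0,0,0,0.42]]}}

```text
t: 6.08
eef_pos: [533.9, -23.3, 187.8]
tcp_rot: [-0.216, 0.531, 0.807, 0.142]
force: [0.9, -2.0, 0.9]
finger_gap: 35.8
gripper_force: 0.9
```

>>> {"method": "play_rows", "body": {"targets": [[0.9,0,0.5,0,0,0,0.42],[1.7,0,1,0,0,0,0.42],[2.6,0,1.5,0,0,0,0.42],[3.5,0,2,0,0,0,0.42],[4.3,0,2.5,0,0,0,0.42],[5.2,0,3,0,0,0,0.42],[6.1,0,3.5,0,0,0,0.42],[6.9,0,4,0,0,0,0.42],[7.8,0,4.5,0,0,0,0.42],[8.7,0,5,0,0,0,0.42]]}}

```text
t: 7.32
eef_pos: [529.9, -14.0, 187.8]
tcp_rot: [-0.216, 0.531, 0.807, 0.142]
force: [0.4, -2.2, 0.5]
finger_gap: 36.2
gripper_force: 0.9
```

```bash
cat > look.py <<'E'
from h import *
from scipy.ndimage import label
np.set_printoptions(precision=1,suppress=True)
import sys
p,R,o=cur();print(p,o["force"],o["t"],"Fin",o["force"]@eo)
for c in("top","scene"):
    im,d=cams.read_camera(c);P=cloud(c,d);ok=(d>0)&(np.hypot(P[...,0]-452,P[...,1]-165)<112)&(P[...,2]>110)&(P[...,2]<128)
    l,n=label(ok)
    for i in range(1,n+1):
        q=P[l==i]
        if len(q)>60:
            m=(q.min(0)+q.max(0))/2;v=m[:2]-C;print(c,len(q),q.mean(0),m,np.ptp(q,axis=0)[:2],"r,ang",np.hypot(*v),np.degrees(np.arctan2(v[1],v[0])))
if len(sys.argv)>1: cv2.imwrite(sys.argv[1],cv2.resize(im[230:380,240:440,::-1],None,fx=4,fy=4,interpolation=cv2.INTER_CUBIC))
E
python3 look.py pics/s2.png
```

```text
[529.9 -14.  187.8] [ 0.4 -2.2  0.5] 7.325 Fin 2.2212807410721203
top 305 [491.6 218.6 118.7] [492.1 218.2 118.6] [50.7 50.3] r,ang 65.97603270863017 53.01121251289256
top 300 [484.4  94.3 118.5] [484.2  94.5 119.3] [50.7 48.2] r,ang 77.76503372494545 -65.8451653587197
top 312 [385.7 174.7 118.8] [385.4 174.4 118.6] [50.3 50.7] r,ang 67.61545385744708 172.4274632001899
scene 376 [483.3  95.1 118.6] [485.4  93.6 117.1] [52.8 53.5] r,ang 79.15821988293862 -65.35230658349384
scene 433 [490.7 220.2 118.7] [492.9 218.7 117.5] [53.7 51.9] r,ang 66.91421589080036 52.7186905688556
scene 460 [385.1 176.1 118.6] [386.4 174.9 117.2] [52.9 53.9] r,ang 66.6463504095348 171.84891533568396
```

View pics/s2.png

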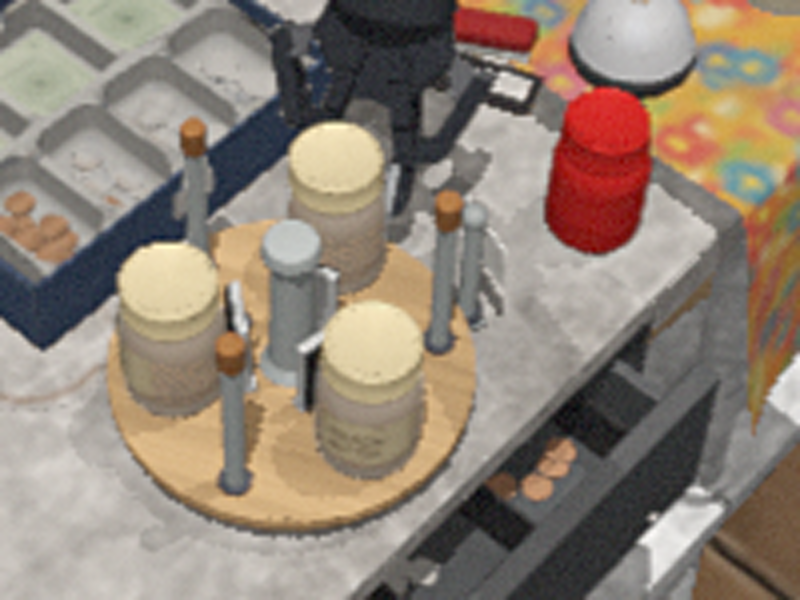

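>>> {"method": "play_rows", "body": {"targets": [[0.9,0,0.5,0,0,0,0.42],[1.7,0,1,0,0,0,0.42],[2.6,0,1.5,0,0,0,0.42],[3.5,0,2,0,0,0,0.42],[4.3,0,2.5,0,0,0,0.42],[5.2,0,3,0,0,0,0.42]]}}

```text
t: 8.18
eef_pos: [527.6, -8.5, 187.8]
tcp_rot: [-0.216, 0.531, 0.807, 0.142]
force: [1.8, -1.5, 0.3]
finger_gap: 35.7
gripper_force: 0.9
```

>>> {"method": "play_rows", "body": {"targets": [[0.6,0,0.3,0,0,0,0.42],[1.2,0,0.7,0,0,0,0.42],[1.7,0,1,0,0,0,0.42]]}}

```text
t: 8.55
eef_pos: [526.8, -6.7, 187.8]
tcp_rot: [-0.216, 0.531, 0.807, 0.142]
force: [1.3, -2.2, -0.6]
finger_gap: 35.8
gripper_force: 1.0
```

>>> {"method": "play_rows", "body": {"targets": [[0.6,0,0.3,0,0,0,0.42],[1.2,0,0.7,0,0,0,0.42],[1.7,0,1,0,0,0,0.42]]}}

```text
t: 8.93
eef_pos: [526.0, -4.9, 187.7]
tcp_rot: [-0.216, 0.531, 0.807, 0.142]
force: [0.4, -2.2, 0.7]
finger_gap: 35.9
gripper_force: 1.0
```

>>> {"method": "play_rows", "body": {"targets": [[0.4,0,0.25,0,0,0,0.42],[0.9,0,0.5,0,0,0,0.42],[1.3,0,0.75,0,0,0,0.42]]}}

```text
t: 9.3
eef_pos: [525.4, -3.5, 187.7]
tcp_rot: [-0.216, 0.531, 0.807, 0.142]
force: [0.1, -1.4, 0.1]
finger_gap: 36.0
gripper_force: 1.0
```

>>> {"method": "play_rows", "body": {"targets": [[0.4,0,0.25,0,0,0,0.42],[0.9,0,0.5,0,0,0,0.42],[1.3,0,0.75,0,0,0,0.42]]}}

```text
t: 9.68
eef_pos: [524.8, -2.1, 187.7]
tcp_rot: [-0.216, 0.531, 0.807, 0.142]
force: [1.2, -2.2, 0.7]
finger_gap: 35.9
gripper_force: 1.0
```

>>> {"method": "play_rows", "body": {"targets": [[0.4,0,0.25,0,0,0,0.42],[0.9,0,0.5,0,0,0,0.42],[1.3,0,0.75,0,0,0,0.42]]}}

```text
t: 10.05
eef_pos: [524.2, -0.7, 187.7]
tcp_rot: [-0.216, 0.531, 0.807, 0.142]
force: [1.1, -1.9, -0.2]
finger_gap: 36.1
gripper_force: 1.0
```

>>> {"method": "play_rows", "body": {"targets": [[0.4,0,0.25,0,0,0,0.42],[0.9,0,0.5,0,0,0,0.42],[1.3,0,0.75,0,0,0,0.42]]}}

```text
t: 10.42
eef_pos: [523.7, 0.7, 187.7]
tcp_rot: [-0.216, 0.531, 0.807, 0.142]
force: [1.8, -2.6, -0.1]
finger_gap: 35.8
gripper_force: 1.0
```

>>> {"method": "play_rows", "body": {"targets": [[0.4,0,0.25,0,0,0,0.42],[0.9,0,0.5,0,0,0,0.42]]}}

```text
t: 10.68
eef_pos: [523.2, 1.6, 187.7]
tcp_rot: [-0.216, 0.531, 0.807, 0.142]
force: [1.2, -1.7, 0.4]
finger_gap: 36.0
gripper_force: 1.0
```

>>> {"method": "play_rows", "body": {"targets": [[0.4,0,0.25,0,0,0,0.42],[0.9,0,0.5,0,0,0,0.42]]}}

```text
t: 10.92
eef_pos: [522.9, 2.4, 187.8]
tcp_rot: [-0.216, 0.531, 0.807, 0.142]
force: [1.8, -2.8, 0.1]
finger_gap: 35.7
gripper_force: 1.7
```

>>> {"method": "play_rows", "body": {"targets": [[0.2,0,0.1,0,0,0,0.42],[0.4,0,0.25,0,0,0,0.42]]}}

```text
t: 11.18
eef_pos: [522.8, 2.7, 187.8]
tcp_rot: [-0.216, 0.531, 0.807, 0.142]
force: [2.3, -4.4, -0.5]
finger_gap: 35.6
gripper_force: 2.3
```

>>> {"method": "play_rows", "body": {"targets": [[0.2,0,0.1,0,0,0,0.42],[0.4,0,0.25,0,0,0,0.42]]}}

```text
t: 11.42
eef_pos: [522.7, 2.9, 187.9]
tcp_rot: [-0.215, 0.531, 0.807, 0.142]
force: [1.7, -6.7, 0.7]
finger_gap: 36.0
gripper_force: 2.9
```

```bash
python3 look.py
```

```text
[522.7   2.9 187.9] [ 1.7 -6.7  0.7] 11.425 Fin 6.821582422824601
top 307 [491.6 218.8 118.8] [492.  218.3 118.3] [50.6 50.5] r,ang 66.01960070991493 53.088990386640845
top 299 [477.5 110.3 118.9] [477.9 110.6 119.3] [48.2 48. ] r,ang 60.543688296755604 -65.098451399863
top 313 [385.7 174.7 118.9] [385.4 174.6 118.9] [50.2 50.9] r,ang 67.6239854487775 172.2915129930116
scene 387 [476.4 111.7 118.8] [477.3 109.7 118.1] [52.9 54.9] r,ang 61.07619062058862 -65.90919888073238
scene 433 [490.5 220.4 118.6] [491.8 219.2 117.8] [52.9 51.8] r,ang 66.6464574042402 53.70905481237135
scene 457 [385.3 175.7 118.7] [386.6 174.  118. ] [52.9 54.3] r,ang 66.36951993133266 172.6684756741717
```

>>> {"method": "play_rows", "body": {"targets": [[-0.9,0,-0.5,0,0,0,0.42],[-2.6,0,-1.5,0,0,0,0.42],[-8.7,0,-5,0,0,0,0.42],[-20,0,-11.5,0,0,0,0.42],[-34.6,0,-20,0,0,0,0.42],[-20,0,-46,0,0,0,0],[10,0,-98,0,0,0,0],[40,0,-150,0,0,0,0],[40,0,-150,0,0,0,0]]}}

```text
t: 12.65
eef_pos: [539.2, -34.6, 344.2]
tcp_rot: [-0.211, 0.531, 0.808, 0.144]
force: [0.1, 0.9, -0.0]
finger_gap: 0.0
gripper_force: 0.0
```

```bash
python3 look.py; python3 - <<'E'
from h import *
np.set_printoptions(precision=3,suppress=True)
d=cams.read_camera("top")[1]
P=cloud("top",d);from scipy.ndimage import label
l,n=label((d>0)&(np.hypot(P[...,0]-452,P[...,1]-165)<115)&(P[...,2]>142)&(P[...,2]<165))
for i in range(1,n+1):
    q=P[l==i]
    if len(q)>8:
        v=q.mean(0)[:2]-C;print("peg",q.mean(0),np.hypot(*v),np.degrees(np.arctan2(v[1],v[0])))
E
```

```text
[539.2 -34.6 344.2] [ 0.1  0.9 -0. ] 12.65 Fin -0.801252627050822
top 310 [491.8 218.7 118.6] [492.1 218.3 118.2] [50.7 49.9] r,ang 66.03225961105788 53.06099955135756
top 302 [477.5 110.1 118.7] [477.8 109.3 119.2] [48.1 50.4] r,ang 61.644850146946276 -65.62976688689876
top 308 [385.7 174.8 118.7] [385.4 174.6 118.5] [50.5 50.8] r,ang 67.62628845972161 172.24976442060733
scene 384 [476.5 111.2 118.5] [477.2 109.7 117.8] [52.3 54.2] r,ang 61.083463450710234 -66.0568037560648
scene 436 [490.8 220.4 118.6] [492.4 218.9 117.5] [52.8 52. ] r,ang 66.67704211195365 53.18278781481493
scene 458 [385.2 176.  118.8] [386.5 174.3 117.4] [53.8 51.8] r,ang 66.48875851235599 172.42450355201726
peg [536.207 153.531 155.275] 84.65718669402902 -8.128134686076681
peg [420.832 243.803 153.482] 84.42640500470313 111.95685477651078
peg [400.346  98.953 154.294] 84.48709688753583 -128.03327816128117
```

```bash
cat >> h.py <<'E'
def down(yaw):  # y axis at angle yaw, tool vertical
    a=np.radians(yaw);y=np.array([np.cos(a),np.sin(a),0]);z=np.array([0,0,-1.]);return np.c_[np.cross(y,z),y,z]
RD=down(32.)
def F(phi,z):
    a=np.radians(phi);return np.r_[C+85*np.array([np.cos(a),np.sin(a)]),z]+22.5*RD[:,1]
E
python3 - <<'E'
from h import *
np.set_printoptions(precision=3,suppress=True)
p=tip2tcp(F(0,195),RD);print(p,rel(p,RD));p=tip2tcp(F(0,133),RD);print(p)
E
```

```text
[556.481 177.423 368.   ] [178.12  100.01   66.422   0.039  -0.523  -0.15 ]
[556.481 177.423 306.   ]
```

>>> {"method": "play_rows", "body": {"targets": [[44.5,25,16.6,0.01,-0.131,-0.038,0],[89,50,33.2,0.02,-0.262,-0.075,0],[133.6,75,49.8,0.029,-0.392,-0.113,0],[178.1,100,66.4,0.039,-0.523,-0.15,0],[178.1,100,66.4,0.039,-0.523,-0.15,0],[178.1,100,66.4,0.039,-0.523,-0.15,0]]}}

```text
t: 13.55
eef_pos: [556.2, 177.9, 366.9]
tcp_rot: [-0.001, 0.484, 0.875, -0.001]
force: [0.2, -0.1, 0.2]
finger_gap: -0.2
gripper_force: 0.0
```

```bash
python3 - <<'E'
from h import *
np.set_printoptions(precision=2,suppress=True)
p,R,o=cur();print(p,o["t"],rel(tip2tcp(F(0,133),RD),RD))
RDt=RD.T
f0=F(0,0)
print("slow");[print(k,RDt@(F(-k,0)-f0)) for k in (1,2,3,4,5,6)]
f0=F(-6,0);print("ramp")
for k in (1.2,2.7,4.7,7.3,10.7,15.2,21.6,30,40.4,52.8,67.2,83.6,102): print(k,RDt@(F(-6-k,0)-f0))
print("tangent end",RDt@np.array([-.951,.309,0]))
im,_=cams.read_camera("scene");cv2.imwrite("pics/s3.png",cv2.resize(im[210:360,240:440,::-1],None,fx=4,fy=4,interpolation=cv2.INTER_CUBIC))
E
```

```text
[556.16 177.9  366.89] 13.55 [-0.6   0.19 60.89 -0.   -0.    0.  ]
slow
1 [-1.25 -0.8   0.  ]
2 [-2.49 -1.62  0.  ]
3 [-3.71 -2.46  0.  ]
4 [-4.92 -3.32  0.  ]
5 [-6.11 -4.2   0.  ]
6 [-7.29 -5.1   0.  ]
ramp
1.2 [-1.39 -1.11  0.  ]
2.7 [-3.1  -2.54  0.  ]
4.7 [-5.31 -4.51  0.  ]
7.3 [-8.09 -7.19  0.  ]
10.7 [-11.53 -10.88   0.  ]
15.2 [-15.73 -16.06   0.  ]
21.6 [-20.98 -23.97   0.  ]
30 [-26.48 -35.14   0.  ]
40.4 [-30.93 -49.89   0.  ]
52.8 [-32.66 -68.17   0.  ]
67.2 [-29.7  -89.27   0.  ]
83.6 [ -20.07 -111.52    0.  ]
102 [  -2.31 -132.09    0.  ]
tangent end [ 0.77 -0.64  0.  ]
```

View pics/s3.png

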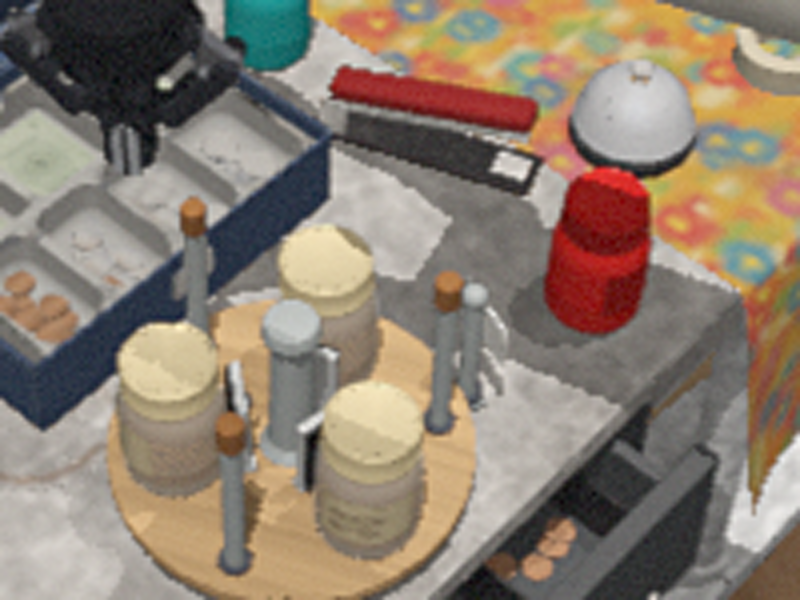

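>>> {"method": "play_rows", "body": {"targets": [[0,0,30,0,0,0,0],[-0.6,0.2,55,0,0,0,0],[-0.6,0.2,61,0,0,0,0],[-0.6,0.2,61,0,0,0,0],[-1.8,-0.6,61,0,0,0,0],[-3.1,-1.4,61,0,0,0,0],[-4.3,-2.3,61,0,0,0,0],[-5.5,-3.1,61,0,0,0,0],[-6.7,-4,61,0,0,0,0],[-7.9,-4.9,61,0,0,0,0]]}}

```text
t: 14.85
eef_pos: [556.2, 168.7, 308.1]
tcp_rot: [0.001, 0.484, 0.875, 0.0]
force: [-0.5, 0.2, 0.5]
finger_gap: -0.1
gripper_force: 0.0
```

```bash
python3 - <<'E'
from h import *
np.set_printoptions(precision=1,suppress=True)
p,R,o=cur();print(p,o["t"],o["force"],rel(tip2tcp(F(-6,133),RD),RD))
f0=F(-6,0);k=0
for s in [1.5]*6+[2.2,3.2,4.6,6.4,8.4,10.4,12.4,14.4,16.4,18.4]: k+=s;print(round(k,1),(RD.T@(F(-6-k,0)-f0))[:2])
a=np.radians(-6-k);print("tangent",RD.T@[np.sin(a),-np.cos(a),0])
im,d=cams.read_camera("scene")
cv2.imwrite("pics/s4.png",cv2.resize(im[200:320,230:390,::-1],None,fx=5,fy=5,interpolation=cv2.INTER_CUBIC))
E
```

```text
[556.2 168.7 308.1] 14.85 [-0.5  0.2  0.5] [-0.  -0.3  2.1  0.   0.   0. ]
1.5 [-1.7 -1.4]
3.0 [-3.4 -2.8]
4.5 [-5.1 -4.3]
6.0 [-6.7 -5.8]
7.5 [-8.3 -7.4]
9.0 [-9.8 -9. ]
11.2 [-12.  -11.4]
14.4 [-15.  -15.1]
19.0 [-19.  -20.7]
25.4 [-23.7 -28.9]
33.8 [-28.4 -40.4]
44.2 [-31.9 -55.4]
56.6 [-32.4 -73.8]
71.0 [-28.  -94.7]
87.4 [ -17.  -116.2]
105.8 [   2.1 -135.6]
tangent [ 0.8 -0.6  0. ]
```

View pics/s4.png

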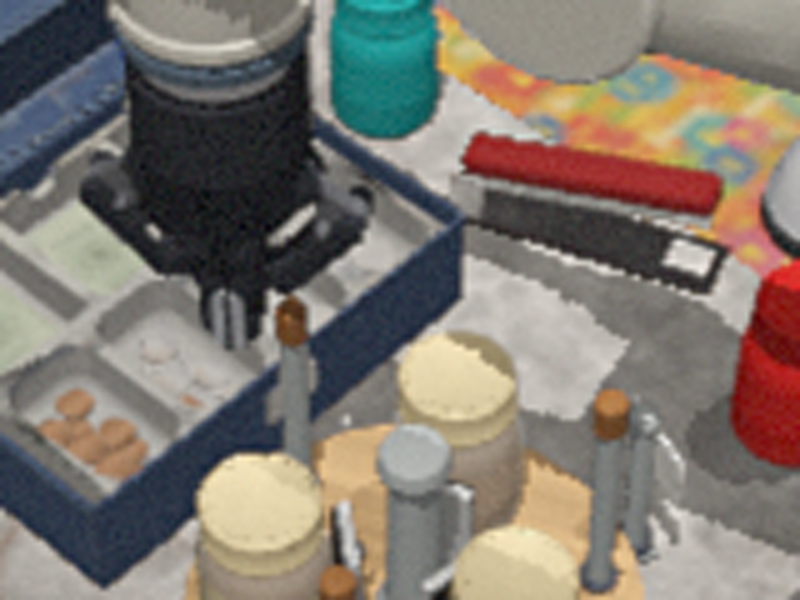

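>>> {"method": "play_rows", "body": {"targets": [[-1.7,-1.4,0,0,0,0,0],[-3.4,-2.8,0,0,0,0,0],[-5.1,-4.3,0,0,0,0,0],[-6.7,-5.8,0,0,0,0,0],[-8.3,-7.4,0,0,0,0,0],[-9.8,-9,0,0,0,0,0],[-12,-11.4,0,0,0,0,0],[-15,-15.1,0,0,0,0,0],[-19,-20.7,0,0,0,0,0],[-23.7,-28.9,0,0,0,0,0],[-28.4,-40.4,0,0,0,0,0],[-31.9,-55.4,0,0,0,0,0],[-32.4,-73.8,0,0,0,0,0],[-28,-94.7,0,0,0,0,0],[-17,-116.2,0,0,0,0,0],[2.1,-135.6,0,0,0,0,0],[12,-143,-15,0,0,0,0],[14,-145,-70,0,0,0,0],[14,-145,-120,0,0,0,0],[14,-145,-120,0,0,0,0]]}}

```text
t: 17.4
eef_pos: [425.4, 103.5, 434.2]
tcp_rot: [0.005, 0.484, 0.875, 0.003]
force: [0.5, -0.9, -0.5]
finger_gap: 0.1
gripper_force: 0.0
```

```bash
cat > ang.py <<'E'
from h import *
from scipy.ndimage import label
np.set_printoptions(precision=1,suppress=True)
def look():
    im,d=cams.read_camera("top");t=manip.get_obs()["t"];P=cloud("top",d)
    r=np.hypot(P[...,0]-C[0],P[...,1]-C[1])
    for lo,hi in((142,165),(110,128)):
        l,n=label((d>0)&(r<112)&(P[...,2]>lo)&(P[...,2]<hi))
        print(round(t,2),lo,[(len(q),np.round(np.hypot(*v),1),np.round(np.degrees(np.arctan2(v[1],v[0])),1)) for q in (P[l==i] for i in range(1,n+1)) if len(q)>8 for v in [q.mean(0)[:2]-C]])
    return im
for _ in range(4): im=look()
E
python3 ang.py
```

```text
17.45 142 [(32, np.float64(84.7), np.float64(47.3)), (10, np.float64(85.2), np.float64(-70.0))]
17.45 110 [(301, np.float64(67.2), np.float64(-12.7)), (45, np.float64(77.5), np.float64(101.8))]
17.5 142 [(32, np.float64(84.0), np.float64(39.4))]
17.5 110 [(299, np.float64(67.3), np.float64(-20.5)), (72, np.float64(76.8), np.float64(96.8))]
17.55 142 [(33, np.float64(84.7), np.float64(32.0))]
17.55 110 [(301, np.float64(67.5), np.float64(-28.0)), (108, np.float64(73.5), np.float64(89.1))]
17.6 142 [(31, np.float64(84.6), np.float64(24.1))]
17.6 110 [(292, np.float64(67.9), np.float64(-35.6)), (146, np.float64(70.2), np.float64(81.9))]
```

>>> {"method": "play_rows", "body": {"targets": [[-40,80,-60,0,0,0,0],[-40,80,-60,0,0,0,0],[-40,80,-60,0,0,0,0],[-40,80,-60,0,0,0,0],[-40,80,-60,0,0,0,0],[-40,80,-60,0,0,0,0],[-40,80,-60,0,0,0,0],[-40,80,-60,0,0,0,0],[-40,80,-60,0,0,0,0],[-40,80,-60,0,0,0,0],[-40,80,-60,0,0,0,0],[-40,80,-60,0,0,0,0],[-40,80,-60,0,0,0,0],[-40,80,-60,0,0,0,0],[-40,80,-60,0,0,0,0],[-40,80,-60,0,0,0,0],[-40,80,-60,0,0,0,0],[-40,80,-60,0,0,0,0],[-40,80,-60,0,0,0,0],[-40,80,-60,0,0,0,0]]}}

```text
t: 20.1
eef_pos: [514.7, 112.3, 488.1]
tcp_rot: [0.001, 0.484, 0.875, 0.0]
force: [0.1, -0.4, -0.7]
finger_gap: -0.2
gripper_force: 0.0
```

```bash
python3 ang.py
```

```text
20.15 142 [(32, np.float64(84.2), np.float64(97.5)), (31, np.float64(84.4), np.float64(-142.7))]
20.15 110 [(196, np.float64(62.3), np.float64(-86.6)), (145, np.float64(55.4), np.float64(170.0))]
20.2 142 [(33, np.float64(84.0), np.float64(93.4)), (29, np.float64(85.0), np.float64(-146.0))]
20.2 110 [(223, np.float64(64.2), np.float64(-89.6)), (122, np.float64(54.3), np.float64(167.8))]
20.25 142 [(32, np.float64(84.7), np.float64(89.6)), (32, np.float64(85.2), np.float64(-150.0))]
20.25 110 [(242, np.float64(65.1), np.float64(-92.3)), (102, np.float64(52.2), np.float64(165.0))]
20.3 142 [(32, np.float64(84.8), np.float64(86.0)), (32, np.float64(84.9), np.float64(-153.9))]
20.3 110 [(259, np.float64(65.9), np.float64(-95.1)), (79, np.float64(50.5), np.float64(162.4))]
```

>>> {"method": "play_rows", "body": {"targets": [[-60,0,0,0,0,0,0],[-120,0,0,0,0,0,0],[-170,0,0,0,0,0,0],[-170,0,0,0,0,0,0],[-170,0,0,0,0,0,0],[-170,0,0,0,0,0,0],[-170,0,0,0,0,0,0],[-170,0,0,0,0,0,0],[-170,0,0,0,0,0,0],[-170,0,0,0,0,0,0],[-170,0,0,0,0,0,0],[-170,0,0,0,0,0,0],[-170,0,0,0,0,0,0],[-170,0,0,0,0,0,0],[-170,0,0,0,0,0,0],[-170,0,0,0,0,0,0],[-170,0,0,0,0,0,0],[-170,0,0,0,0,0,0],[-170,0,0,0,0,0,0],[-170,0,0,0,0,0,0]]}}

```text
t: 22.8
eef_pos: [605.0, -31.8, 488.2]
tcp_rot: [0.001, 0.484, 0.875, 0.0]
force: [0.1, -0.2, 0.8]
finger_gap: 0.1
gripper_force: 0.0
```

>>> {"method": "play_rows", "body": {"targets": [[0,0,0,0,0,0,0],[0,0,0,0,0,0,0],[0,0,0,0,0,0,0],[0,0,0,0,0,0,0],[0,0,0,0,0,0,0],[0,0,0,0,0,0,0],[0,0,0,0,0,0,0],[0,0,0,0,0,0,0],[0,0,0,0,0,0,0],[0,0,0,0,0,0,0],[0,0,0,0,0,0,0],[0,0,0,0,0,0,0],[0,0,0,0,0,0,0],[0,0,0,0,0,0,0],[0,0,0,0,0,0,0],[0,0,0,0,0,0,0]]}}

```text
t: 24.8
eef_pos: [605.0, -31.8, 488.2]
tcp_rot: [0.001, 0.484, 0.875, 0.0]
force: [-0.1, 0.0, 0.9]
finger_gap: -0.0
gripper_force: 0.0
```

```bash
python3 ang.py; python3 look.py pics/s5.png
```

```text
24.85 142 [(29, np.float64(84.8), np.float64(-18.7)), (31, np.float64(84.3), np.float64(101.7)), (29, np.float64(84.9), np.float64(-138.5))]
24.85 110 [(308, np.float64(60.5), np.float64(43.9)), (305, np.float64(67.2), np.float64(-78.6)), (309, np.float64(66.5), np.float64(163.1))]
24.9 142 [(29, np.float64(84.8), np.float64(-18.7)), (31, np.float64(84.3), np.float64(101.8)), (29, np.float64(84.9), np.float64(-138.6))]
24.9 110 [(305, np.float64(60.6), np.float64(44.0)), (304, np.float64(67.2), np.float64(-78.6)), (310, np.float64(66.5), np.float64(163.1))]
24.95 142 [(29, np.float64(84.8), np.float64(-18.7)), (31, np.float64(84.3), np.float64(101.7)), (29, np.float64(84.9), np.float64(-138.5))]
24.95 110 [(308, np.float64(60.4), np.float64(44.0)), (303, np.float64(67.2), np.float64(-78.6)), (308, np.float64(66.5), np.float64(163.1))]
25.0 142 [(29, np.float64(84.8), np.float64(-18.6)), (31, np.float64(84.2), np.float64(101.7)), (29, np.float64(84.9), np.float64(-138.6))]
25.0 110 [(306, np.float64(60.4), np.float64(44.0)), (305, np.float64(67.2), np.float64(-78.5)), (308, np.float64(66.5), np.float64(163.1))]
[605.  -31.8 488.2] [ 0.8 -0.6  1.1] 25.0 Fin 0.8233704215956705
top 305 [496.  207.4 118.6] [495.9 207.2 117.6] [48.3 50.6] r,ang 60.30979099359173 43.80887383510836
top 303 [465.9  99.6 118.9] [465.8  99.  119.1] [50.7 50.6] r,ang 67.88428331947945 -78.59701560461146
top 313 [388.9 184.6 118.6] [388.2 185.  118. ] [50.6 50.4] r,ang 67.09243760853525 163.09027050499193
scene 385 [464.9 100.8 118.5] [465.9  99.8 117.9] [51.8 54.6] r,ang 67.07215946030196 -78.40921999724185
scene 418 [495.  208.8 118.9] [496.6 207.9 117.2] [51.4 51.6] r,ang 61.258892127370025 43.76836585267498
scene 461 [388.  186.  118.6] [389.2 184.  117.3] [52.6 54.5] r,ang 65.88514773457125 163.72963094318666
```

View pics/s5.png

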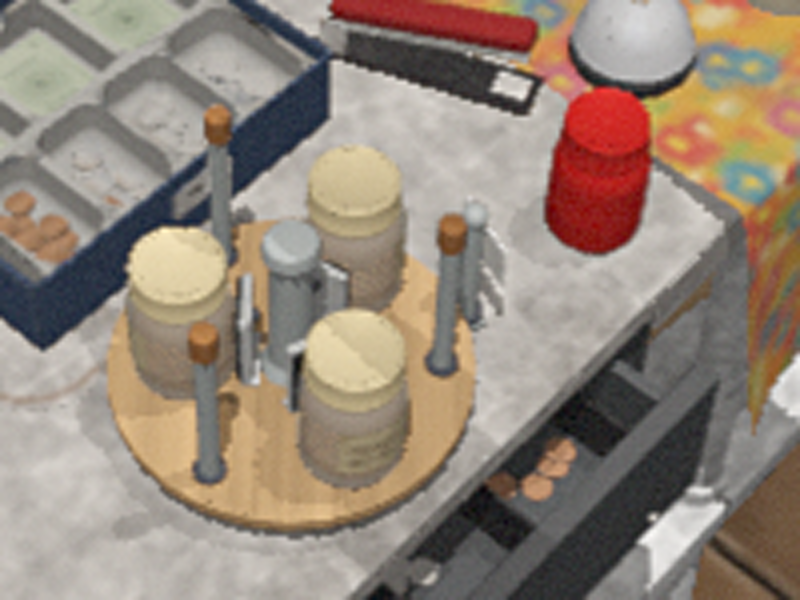

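The stand is at rest after about 610° clockwise. The jar that stood out is still about 60 mm from the axis, all three jars are upright, and nothing has been disturbed.

```bash
python3 -c "
from rig import manip
print(manip.close_job())"
```

```text
the job is handed in; nothing more can be done
None
```

The job is handed in, but it returned no verdict: the jar is home on its bumper (felt about 7 N), the stand spun about 1.7 turns clockwise and ran down by itself, and all three jars stand upright in place.

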